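# Stow the antenna mast and log the cycle

### The job

Collapse the leaning telescopic antenna mast fully home: the thin inner tube first, all the way, and only then the middle tube. Then log the cycle on the tally counter by swinging its sprung lever all the way to its stop and letting it go so that it springs back. Leave the parts tray, hand meter and spray can where they are.

Things in the scene. Friction and masses are not known exactly. Their poses are not given: they have to be found in the camera images.
- stand: Fixed test stand carrying the mast: grey steel base plate 200 x 230 mm, 12 mm thick; origin on the bench under the foot of the mast, z up. The mast rises from 32 mm above the origin and leans 38 degrees from vertical towards the stand's -x. Its fixed outer tube is 40 mm in diameter (rim 46 mm) and 100 mm long along the axis.
- bar_edge (a point): Middle of the lower edge, on the side the mast leans to, of a fixed light bar over the mast. From here the bar runs 36 mm to the stand's +x and 112 mm either way in y; its underside is 260 mm above the bench, on 14 mm posts at stand x = -67, y = +-100 mm. It bars the collapsed mast from above: reach in with the tool tilted along the mast, from the side it leans to.
- cap_top (a point): Centre of the flat top face of the black cap (30 mm diameter, 20 mm tall) on the end of the inner tube (19 mm diameter). Its z axis points outward along the mast. The mast is 295 mm long from foot to this point when fully extended, 135 mm when fully collapsed.
- collar_top (a point): Centre of the top face of the steel collar (37 mm diameter, 15 mm tall) on the end of the middle tube (30 mm diameter); z axis outward along the mast. When the inner tube is home its cap sits on this face; when the middle tube is home its collar sits on the rim of the outer tube.
- inner_tube (a joint): How far the inner tube is pushed into the middle tube, in m: 0 fully out, 0.080 fully home. Slides stiffly (about 4 N) and stays where it is left; starts between 0 and 0.020.
- middle_tube (a joint): How far the middle tube is pushed into the outer tube, in m: 0 fully out, 0.080 fully home. Stiffer (about 8 N), so a push on the cap along the axis sends the inner tube in first and then the middle tube; stays where it is left; starts between 0 and 0.015.
- lever_hinge (a point): Vertical pivot of the tally counter's lever, on top of the counter's fixed steel housing (110 x 80 mm, 50 mm high, on a 130 x 100 mm foot plate), 52 mm above the bench. The x axis is the counter's: the lever reaches towards its -x side.
- lever_post (a point): Centre of the upright black finger post at the end of the lever: 18 mm diameter, 50 mm tall (54 to 104 mm above the bench), 80 mm from the pivot and clear of the housing's front; this point is 79 mm above the bench.
- lever (a joint): Lever angle in rad: 0 at rest, growing counter-clockwise seen from above, 1.2 at its stop. A return spring resists (about 1 N at the post at rest, 3 N at the stop) and brings the lever back to 0 when let go.
- parts_tray: Bystander: loose open grey parts tray, 110 x 140 mm, 35 mm high; origin under its centre. It and the counter stand on either side of the mast, either way round.
- pocket_meter: Bystander: loose black handheld meter lying flat, 75 x 150 mm, 34 mm high; origin under its centre, long axis y.
- spray_can: Bystander: loose upright can, 60 mm diameter, 150 mm tall; origin under its centre.

How it is judged:
On the way, in this order (a step that is already met when the one before it is completed fails the run):
1. the inner tube is fully home in the middle tube (value of joint inner_tube above 0.077 m), for 0.1 s.
2. the middle tube is fully home in the outer tube as well (value of joint inner_tube above 0.076 m and value of joint middle_tube above 0.077 m), for 0.2 s.
3. the counter's lever is swung to its stop (value of joint lever above 1.12 rad), for 0.1 s.
At the end, for the whole second after the job is handed in: Both tubes of the mast are home to within 4 mm (joint values over 0.076) and the counter's lever, after reaching its stop (over 1.12 rad), has been let go and is back at rest (under 0.1 rad) (value of joint each of inner_tube, middle_tube above 0.076 m and value of joint lever below 0.1 rad); the robot touches nothing.
It fails at once if the middle tube goes in (past 30 mm) before the inner tube is home (value of joint middle_tube above 0.03 m and value of joint inner_tube below 0.072 m).
It fails at once if a bystander (tray, hand meter or can) is moved by more than 30 mm (distance of any of parts_tray, pocket_meter, spray_can from where it was at the start of the episode above 0.03 m).
It fails at once if the spray can is tipped (angle between spray_can's own z axis and vertical above 0.5 rad).
It also fails if it takes over 54 s, if anything falls off the work surface, if the arm or the gripper's body presses on something with over 40 N, if the wrist force passes 120 N, or if a joint passes its speed limit or range.

### The arm

A 6-joint arm with a two-finger parallel gripper is mounted at the origin on the work surface. World frame = base frame: x ahead of the robot, y to its left, z up, the work surface at z = 0. Lengths are in m, angles in rad, forces in N, time in s.
With the tool pointing down it reaches from about 0.325 to 0.85 m from the base axis. Payload 4.4 kg.
Tool frame: the origin (TCP) lies midway between the tips of the shut fingers; the grasp point (between the pads) lies bot.grasp_offset behind it (bot.grasp_offset is the distance from the TCP to the grasp point, in m); z points along the fingers, y is the line along which they close (so a half turn about z gives the same grasp; the last joint's range is limited). The gripper opens to 94 mm and grips with 3 to 60 N. Pads are 16 mm wide; open, the fingers measure 119 mm over their backs; the gripper's body (75 mm by 177 mm) begins 78 mm behind the grasp point.
Start: joints at [-1.381, 0.207, 1.542, -0, 1.393, -0.15], TCP at [0.192, -0.542, 0.205] pointing down, gripper open.
Joint ranges: [-2.73, 2.73], [-0.86, 2.22], [0.23, 2.46], [-1.11, 4.25], [0.08, 2.63], [-2.82, 2.82]. Speed limits (rad/s): [2.79, 2.79, 3.14, 3.14, 3.14, 3.14].

### API

Orientations are given as a rotation vector (axis times angle).
In Python, from workcell import readout, cams, workorder, bot gives the robot as it stands.
- The arm moves only by the shell command python3 -m crank 'ROWS' [OPENING] [FORCE]. ROWS is a JSON object of lists of equal length, an entry for each row: "offset": the shift along the tool's x, y, z in m, a list of three; "twist": the turn about the tool's z in rad. A call has exactly 8 rows; each row is the pose to reach, as a shift and turn from the pose commanded when the call began, along the tool's axes at that moment; what a row does not reach only later rows make up. A row lasts 1/8 s, in which the tool goes at most 62.5 mm and 10.7 degrees, less where a joint would pass 70% of its speed; a pose out of reach is approached as far as the arm can. A call with a gripper value outside its range is refused whole. OPENING is the gripper's target within -1 to 1 (shut at 1, half-way at 0, fully open at -1), set as the call begins (- or left out, the last holds). The fingers move at their own pace and stop on an object; FORCE is the grip in N (left out, the last holds). Time passes only in rows, so rows that repeat a pose let the fingers close, or fill a call up. It gives the time, the measured TCP pose, the force, the opening and the grip force at its end, in the units of the state.
- readout.state(): the state, without advancing time (a new reading comes with each control period).
- cams.read_camera(name): name is "side" or "top"; returns a dict with "pixels" (384x512x3 uint8, blue, green, red), "fx", "fy", "cx", "cy" (pixels), "R" (3x3) and "t" (3): a world point X has camera coordinates R X + t. Camera axes: x right, y down, z forward; pixel columns grow to the right and rows downward; lengths in m; the calibration is good to about 2 mm. A picture is of the moment at which its call begins. There is no depth.
- workorder.sign_off(): hands the job in; it is judged then, once.
The state is a dict: "t": time; "joint_pos": joint angles; "qvel": joint speeds; "effort": joint torques, N m; "tcp_pos": TCP position; "tcp_rot": TCP orientation; "force": force on the tool from outside, world axes, zero at the start; "ft_torque": the same for the moment, N m; "finger_gap": opening from 0.0 (shut) to 1.0 (fully open); "finger_force": force on a finger pad.
Only numpy, scipy, OpenCV 4.12 (cv2) and the standard library are available. Lean on these libraries where they do the work, as an engineer would, in place of code of your own. Each camera call takes 0.05 s, during which the arm holds its last target. There are 200 camera calls.

## Working session

There is one attempt and no reset: what is moved stays moved. The work goes in short steps, Python scripts to look and compute and a shell command to move; the robot and the scene stay as the last step left them, time stands still between calls to the robot, and variables do not carry over. Pictures are saved under pics/ and viewed, at most 10 in all, crops included, and the job is handed in when it is done.

```bash
mkdir -p pics
python3 - <<'E'
from workcell import readout,cams,bot
import cv2,numpy as np
print(readout.state(),bot.grasp_offset)
for n in("top","side"):
    c=cams.read_camera(n);cv2.imwrite(f"pics/{n}0.png",cv2.resize(np.array(c["pixels"]),(800,600)));cv2.imwrite(f"/tmp/{n}.png",np.array(c["pixels"]))
    print(n,c["fx"],c["fy"],c["cx"],c["cy"],np.round(c["R"],4).tolist(),np.round(c["t"],4).tolist(), -np.array(c["R"]).T@np.array(c["t"]))
E
```

```text
{'t': 0.0, 'joint_pos': array([-1.38050475e+00,  2.07409338e-01,  1.54291054e+00,  1.39408795e-05,
        1.39348567e+00, -1.50486018e-01]), 'qvel': array([ 0.0001657 , -0.00091742, -0.00110255, -0.00039586, -0.00089308,
        0.0008472 ]), 'effort': array([-1.73145541e-03, -3.70880413e+01, -2.81419230e+01,  6.96163857e-02,
        3.63429228e-02, -1.82440854e-04]), 'tcp_pos': array([ 0.19202786, -0.5411551 ,  0.20431745]), 'tcp_rot': array([-3.09391895e+00, -5.32326790e-01,  4.75979117e-05]), 'force': array([0.25666251, 0.46705802, 0.59880122]), 'ft_torque': array([-0.02348261, -0.00090422,  0.08260991]), 'finger_force': 0.0, 'finger_gap': 1.0036965742479655} 0.0188
top 453.33254517482254 453.33254517482254 261.0520805761955 190.9243418866846 [[-0.1017, -0.9948, -0.0067], [-0.9745, 0.101, -0.2002], [0.1999, -0.0138, -0.9797]] [0.0589, 0.5696, 1.2797] [0.30529296 0.01871514 1.36814798]
side 347.0601085358277 347.0601085358277 264.58406929081553 184.28068715432522 [[-0.8894, -0.4568, -0.0147], [-0.2047, 0.4269, -0.8808], [0.4086, -0.7804, -0.4732]] [0.5139, 0.2599, 0.828] [0.17198241 0.77000744 0.62836508]
```

View pics/top0.png

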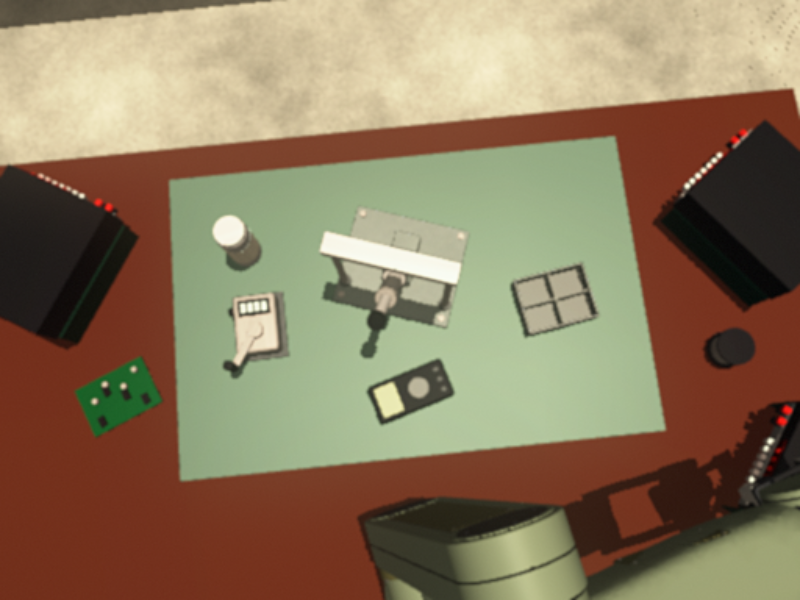

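View pics/side0.png

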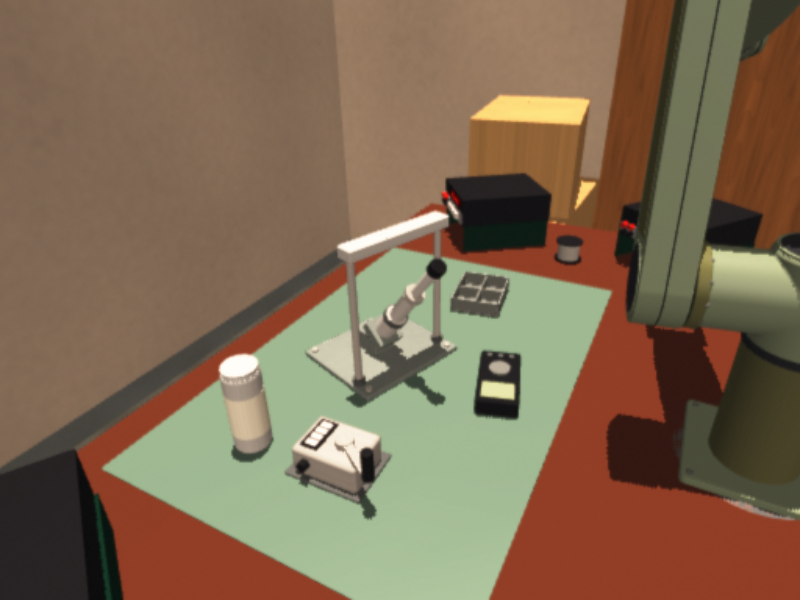

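The top view shows the cap at (377,319), white bar corners about (325,235) to (460,280), plate corners (360,211), (467,235), (447,325), the lever post at (232,366), and the hinge at (256,331). The side view shows the cap at (437,268) and the post at (367,465). All of these are in 800x600 pixels.

```bash
cat > h.py <<'E'
import cv2,numpy as np
from workcell import cams
C={}
def cam(n):
    if n not in C: C[n]=cams.read_camera(n)
    return C[n]
def ray(n,u,v):
    c=cam(n);R=np.array(c["R"]);d=R.T@np.array([(u-c["cx"])/c["fx"],(v-c["cy"])/c["fy"],1]);return -R.T@np.array(c["t"]),d/np.linalg.norm(d)
def plane(n,u,v,z):
    o,d=ray(n,u,v);return o+d*(z-o[2])/d[2]
def tri(a,b):
    o,d=ray("top",*a);p,e=ray("side",*b)
    s=np.linalg.lstsq(np.c_[d,-e],p-o,rcond=None)[0]
    A,B=o+d*s[0],p+e*s[1];return (A+B)/2,np.linalg.norm(A-B)
E
python3 - <<'E'
from h import *
np.set_printoptions(precision=4,suppress=True)
k=.64
def dark(n,box,th=45):
    g=np.array(cam(n)["pixels"]).max(2);x0,y0,x1,y1=[int(v*k) for v in box]
    m=(g[y0:y1,x0:x1]<th).astype(np.uint8);q,l,s,ce=cv2.connectedComponentsWithStats(m)
    i=1+s[1:,4].argmax();return ce[i]+[x0,y0],s[i,2:]
a,sa=dark("top",(355,300,400,335));b,sb=dark("side",(420,250,455,285));print("cap",a/k,sa,b/k,sb,tri(a,b))
a,sa=dark("top",(215,350,245,380));b,sb=dark("side",(355,440,385,485));print("post",a/k,sa,b/k,sb,tri(a,b))
print("hinge",plane("top",256*k,331*k,.057))
for p in((360,209),(468,235),(447,327)):print("plate",plane("top",p[0]*k,p[1]*k,.012))
for n,box in(("top",(310,225,470,290)),("side",(330,205,455,265))):
    x0,y0,x1,y1=[int(v*k) for v in box];im=np.array(cam(n)["pixels"])[y0:y1,x0:x1]
    m=(im.min(2)>(175 if n=="top" else 130)).astype(np.uint8);q,l,s,ce=cv2.connectedComponentsWithStats(m);i=1+s[1:,4].argmax()
    r=cv2.minAreaRect(np.argwhere(l==i)[:,::-1].astype(np.float32)+[np.float32(x0),np.float32(y0)]);bx=cv2.boxPoints(r);print(n,bx/k)
    if n=="top":
        for z in(.26,.274):print(z,[plane(n,*q,z) for q in bx])
for n,p,z in(("tray",(555,300),.035),("meter",(410,391),.034),("can",(229,230),.15)):print(n,plane("top",p[0]*k,p[1]*k,z))
E
python3 -m crank --help | head -40
```

```text
Traceback (most recent call last):
ValueError: attempt to get argmax of an empty sequence
invalid input: not JSON, or not a number
```

```bash
cat > m.py <<'E'
from h import *
np.set_printoptions(precision=4,suppress=True)
k=.64
def dark(n,box):
    g=np.array(cam(n)["pixels"]).max(2);x0,y0,x1,y1=[round(v*k) for v in box];g=g[y0:y1,x0:x1]
    th=g.min()+30
    m=(g<th).astype(np.uint8);q,l,s,ce=cv2.connectedComponentsWithStats(m)
    i=1+s[1:,4].argmax();return ce[i]+[x0,y0],(s[i,2:],g.min())
a,sa=dark("top",(355,300,400,335));b,sb=dark("side",(420,250,455,285));print("cap",a/k,sa,b/k,sb,tri(a,b))
a,sa=dark("top",(215,350,245,380));b,sb=dark("side",(355,440,385,485));print("post",a/k,sa,b/k,sb,tri(a,b))
print("hinge",plane("top",256*k,331*k,.057))
for p in((360,209),(468,235),(447,327)):print("plate",plane("top",p[0]*k,p[1]*k,.012))
for n,box in(("top",(310,225,470,290)),("side",(330,205,455,265))):
    x0,y0,x1,y1=[int(v*k) for v in box];im=np.array(cam(n)["pixels"])[y0:y1,x0:x1]
    g=im.min(2);m=(g>g.max()-50).astype(np.uint8);q,l,s,ce=cv2.connectedComponentsWithStats(m);i=1+s[1:,4].argmax()
    r=cv2.minAreaRect(np.argwhere(l==i)[:,::-1].astype(np.float32)+[np.float32(x0),np.float32(y0)]);bx=cv2.boxPoints(r);print(n,bx/k)
    if n=="top":
        for z in(.26,.274):print(z,np.array([plane(n,*q,z) for q in bx]))
for n,p,z in(("tray",(555,300),.035),("meter",(410,391),.034),("can",(229,230),.15)):print(n,plane("top",p[0]*k,p[1]*k,z))
E
python3 m.py
```

```text
cap [376.8555 320.0562] (array([ 13,  15, 128], dtype=int32), np.uint8(49)) [435.8438 268.125 ] (array([ 11,  12, 100], dtype=int32), np.uint8(16)) (array([0.5045, 0.0562, 0.2415]), np.float64(0.00042495291111918263))
post [230.8594 366.6797] (array([ 9,  7, 40], dtype=int32), np.uint8(39)) [367.1547 465.8217] (array([  9,  21, 143], dtype=int32), np.uint8(16)) (array([0.4746, 0.3349, 0.0777]), np.float64(0.0011019563899513762))
hinge [0.5399 0.2898 0.057 ]
plate [0.7738 0.0766 0.012 ]
plate [ 0.6975 -0.1324  0.012 ]
plate [ 0.5177 -0.07    0.012 ]
top [[319.3699 250.8811]
 [324.1855 230.415 ]
 [460.7429 262.5461]
 [455.9273 283.0123]]
0.26 [[ 0.6242  0.1378  0.26  ]
 [ 0.6578  0.1273  0.26  ]
 [ 0.5811 -0.0877  0.26  ]
 [ 0.5483 -0.0761  0.26  ]]
0.274 [[ 0.6202  0.1363  0.274 ]
 [ 0.6533  0.1259  0.274 ]
 [ 0.5776 -0.0863  0.274 ]
 [ 0.5453 -0.0749  0.274 ]]
side [[338.2494 244.5984]
 [442.3783 207.4095]
 [445.9488 217.4067]
 [341.8199 254.5956]]
tray [ 0.5449 -0.2803  0.035 ]
meter [0.4008 0.014  0.034 ]
can [0.7113 0.308  0.15  ]
```

Stand yaw comes out at about -19.5°, with cap_top near (0.499, 0.058, 0.250). Lean angles can't be commanded directly, so I'll go high, reach past the arm's range and see how the tool behaves there.

```bash
python3 -m crank '{"offset":[[0.05,0,-0.03],[0.1,0,-0.06],[0.15,0,-0.1],[0.2,0,-0.14],[0.25,0,-0.18],[0.3,0,-0.22],[0.35,0,-0.25],[0.4,0,-0.25]],"twist":[0,0,0,0,0,0,0,0]}' 1 20
python3 -m crank '{"offset":[[0.05,0,0],[0.1,0,0],[0.15,0,0],[0.2,0,0],[0.25,0,0],[0.3,0,0],[0.35,0,0],[0.4,0,0]],"twist":[0,0,0,0,0,0,0,0]}'
python3 -c "
from workcell import readout as r
s=r.state();print(s['joint_pos'])"
```

```text
t: 1.25
tcp_pos: [0.5712, -0.408, 0.46]
tcp_rot: [3.09, 0.532, 0.007]
force: [0.6, -0.8, -0.4]
finger_gap: 0.186
finger_force: 0.0
t: 2.25
tcp_pos: [0.8048, -0.2593, 0.3987]
tcp_rot: [3.074, 0.528, 0.066]
force: [-0.2, -0.6, -0.5]
finger_gap: 0.004
finger_force: 0.0
[-0.41570342  0.84677304  0.22592777  0.00527158  2.02125452  0.81731639]
```

```bash
cat > s.py <<'E'
from workcell import readout as r
import numpy as np
from scipy.spatial.transform import Rotation as Ro
np.set_printoptions(precision=4,suppress=True)
s=r.state();M=Ro.from_rotvec(s['tcp_rot']).as_matrix();print(s['t'],s['tcp_pos'],'q',s['joint_pos'],'\nx',M[:,0],'y',M[:,1],'z',M[:,2],'F',s['force'],s['finger_gap'])
E
python3 s.py
python3 -m crank '{"offset":[[0.06,0,0],[0.12,0,0],[0.18,0,0],[0.24,0,0],[0.3,0,0],[0.36,0,0],[0.42,0,0],[0.48,0,0]],"twist":[0,0,0,0,0,0,0,0]}' >/dev/null;python3 s.py
```

```text
2.25 [ 0.8048 -0.2593  0.3987] q [-0.4157  0.8468  0.2259  0.0053  2.0213  0.8173] 
x [0.9418 0.3339 0.0379] y [ 0.333  -0.9425  0.0292] z [ 0.0455 -0.0149 -0.9989] F [-0.2285 -0.5961 -0.5388] 0.00438386554482249
3.25 [ 0.8957 -0.1217  0.3158] q [-0.2309  0.9461  0.2262  0.0011  1.8705  0.9993] 
x [0.9384 0.3352 0.0836] y [ 0.3318 -0.9419  0.0525] z [ 0.0963 -0.0215 -0.9951] F [ 0.1616 -0.8478  0.8894] 0.00806772926415808
```

```bash
python3 -m crank '{"offset":[[-0.06,0,-0.02],[-0.12,0,-0.04],[-0.18,0,-0.06],[-0.24,0,-0.08],[-0.3,0,-0.1],[-0.3,0,-0.1],[-0.3,0,-0.1],[-0.3,0,-0.1]],"twist":[0,0,0,0,0,0,0,0]}' >/dev/null;python3 s.py
```

```text
4.25 [ 0.6053 -0.2203  0.3897] q [-0.4981  0.2139  1.1657  0.0279  1.668   0.7347] 
x [0.9381 0.3363 0.0832] y [ 0.333  -0.9415  0.0513] z [ 0.0956 -0.0205 -0.9952] F [ 0.4663  0.1544 -0.594 ] 0.00308924877020106
```

```bash
python3 -m crank '{"offset":[[0,0,-0.06],[0,0,-0.12],[0,0,-0.18],[0,0,-0.24],[0,0,-0.3],[0,0,-0.36],[0,0,-0.42],[0,0,-0.48]],"twist":[0,0,0,0,0,0,0,0]}' >/dev/null;python3 s.py
```

```text
5.25 [ 0.5148 -0.1925  0.7456] q [-0.539   0.3376  0.2252  0.0588  2.4496  0.7375] 
x [0.9349 0.3372 0.1104] y [ 0.3305 -0.9408  0.0748] z [ 0.1291 -0.0335 -0.9911] F [ 0.8683 -0.084   0.4012] 0.001970706070615392
```

```bash
python3 -m crank '{"offset":[[0,0,-0.06],[0,0,-0.12],[0,0,-0.18],[0,0,-0.24],[0,0,-0.3],[0,0,-0.36],[0,0,-0.42],[0,0,-0.48]],"twist":[0,0,0,0,0,0,0,0]}' >/dev/null;python3 s.py
```

```text
6.25 [ 0.3863 -0.1476  0.8215] q [-0.6219  0.161   0.2262  0.1074  2.6011  0.7047] 
x [0.9324 0.3368 0.1309] y [ 0.3269 -0.9406  0.0915] z [ 0.154  -0.0425 -0.9872] F [-0.1297 -0.3729 -0.2576] 0.007052961330780823
```

```bash
python3 -m crank '{"offset":[[-0.03,0,-0.055],[-0.06,0,-0.11],[-0.09,0,-0.165],[-0.12,0,-0.22],[-0.15,0,-0.27],[-0.18,0,-0.33],[-0.21,0,-0.38],[-0.24,0,-0.43]],"twist":[0,0,0,0,0,0,0,0]}' >/dev/null;python3 s.py
```

```text
7.25 [ 0.2877 -0.2152  0.8547] q [-1.0044  0.0696  0.2264  0.2478  2.6291  0.4587] 
x [0.9265 0.3393 0.1627] y [ 0.3129 -0.9348  0.1679] z [ 0.2091 -0.1046 -0.9723] F [-0.0192 -0.1145  0.0039] 0.006187003174395125
```

```bash
python3 -m crank '{"offset":[[0.05,0.005,-0.035],[0.1,0.01,-0.07],[0.15,0.015,-0.11],[0.2,0.02,-0.15],[0.25,0.025,-0.19],[0.25,0.025,-0.25],[0.25,0.025,-0.31],[0.25,0.025,-0.37]],"twist":[0,0,0,0,0,0,0,0]}' >/dev/null;python3 s.py
```

```text
8.25 [ 0.3189 -0.1069  0.8648] q [-0.6328  0.0356  0.2258  0.0968  2.6291  0.6909] 
x [0.9231 0.3408 0.1783] y [ 0.3108 -0.934   0.1764] z [ 0.2266 -0.1074 -0.968 ] F [ 0.1184 -0.3732 -0.9304] 0.00242960480030526
```

```bash
python3 -m crank '{"offset":[[-0.02,-0.014,-0.055],[-0.04,-0.028,-0.11],[-0.06,-0.041,-0.165],[-0.08,-0.055,-0.22],[-0.1,-0.07,-0.275],[-0.12,-0.08,-0.33],[-0.14,-0.095,-0.385],[-0.16,-0.11,-0.44]],"twist":[0,0,0,0,0,0,0,0]}' >/dev/null;python3 s.py
```

```text
9.25 [ 0.2773 -0.0557  0.8904] q [-0.5136 -0.0524  0.2263  0.0089  2.629   0.7304] 
x [0.9109 0.3473 0.2228] y [ 0.292  -0.9241  0.2465] z [ 0.2915 -0.1595 -0.9432] F [ 0.8049 -0.3477 -0.15  ] 0.003829572395072919
```

```bash
python3 -m crank '{"offset":[[-0.012,-0.014,-0.057],[-0.024,-0.028,-0.114],[-0.036,-0.042,-0.17],[-0.048,-0.056,-0.227],[-0.06,-0.07,-0.283],[-0.07,-0.084,-0.34],[-0.082,-0.098,-0.397],[-0.094,-0.11,-0.45]],"twist":[0,0,0,0,0,0,0,0]}' >/dev/null;python3 s.py
```

```text
10.25 [0.1944 0.0457 0.9092] q [ 0.3017 -0.1117  0.226  -0.6416  2.629   0.9121] 
x [0.8903 0.3587 0.2805] y [ 0.2723 -0.9131  0.3035] z [ 0.3649 -0.1938 -0.9106] F [-0.703   0.2174  0.042 ] 0.007383830757703522
```

```bash
python3 -m crank '{"offset":[[0.003,0.02,-0.056],[0.006,0.04,-0.112],[0.009,0.06,-0.168],[0.012,0.08,-0.223],[0.015,0.1,-0.28],[0.018,0.12,-0.335],[0.02,0.14,-0.39],[0.022,0.158,-0.445]],"twist":[0,0,0,0,0,0,0,0]}' >/dev/null;python3 s.py
```

```text
11.25 [0.1511 0.0197 0.921 ] q [ 0.2948 -0.175   0.2262 -0.726   2.629   0.8132] 
x [0.8787 0.3646 0.3083] y [ 0.2569 -0.9053  0.3384] z [ 0.4024 -0.2181 -0.8891] F [-0.2453  0.0076  0.26  ] 0.0022511184058172148
```

```bash
python3 -m crank '{"offset":[[-0.007,0.019,-0.056],[-0.014,0.038,-0.112],[-0.021,0.057,-0.168],[-0.028,0.075,-0.223],[-0.035,0.095,-0.28],[-0.042,0.113,-0.335],[-0.049,0.132,-0.39],[-0.056,0.15,-0.445]],"twist":[0,0,0,0,0,0,0,0]}' >/dev/null;python3 s.py
```

```text
12.25 [ 0.0743 -0.0287  0.9295] q [ 0.5604 -0.2559  0.2263 -1.108   2.629   0.684 ] 
x [0.8656 0.3699 0.3376] y [ 0.2382 -0.8971  0.3722] z [ 0.4405 -0.2417 -0.8646] F [ 0.2203 -0.5135  0.4817] 0.004649958673346189
```

```bash
python3 -m crank '{"offset":[[0.03,-0.011,0.05],[0.06,-0.023,0.1],[0.09,-0.034,0.155],[0.12,-0.045,0.21],[0.15,-0.057,0.265],[0.18,-0.07,0.32],[0.21,-0.08,0.37],[0.21,-0.08,0.37]],"twist":[0.08,0.18,0.28,0.38,0.48,0.58,0.69,0.69]}' >/dev/null;python3 s.py
cat > to.py <<'E'
import sys,numpy as np
from workcell import readout as r
from scipy.spatial.transform import Rotation as Ro
s=r.state();d=np.array(eval(sys.argv[1]))-s['tcp_pos'];print('tool offset',np.round(Ro.from_rotvec(s['tcp_rot']).inv().apply(d),4),np.linalg.norm(d))
E
python3 to.py '[.464,.0705,.297]'
```

```text
13.25 [0.3865 0.03   0.6612] q [ 0.1078 -0.43    1.2762 -0.3018  1.8392  1.8864] 
x [ 0.8201 -0.2847  0.4964] y [-0.3658 -0.9279  0.0721] z [ 0.4401 -0.2407 -0.8651] F [0.3641 0.2761 0.4933] 0.004566010896181928
tool offset [-0.1288 -0.0922  0.3395] 0.37459401830529854
```

```bash
python3 -m crank '{"offset":[[-0.018,-0.013,0.048],[-0.036,-0.026,0.096],[-0.055,-0.04,0.145],[-0.074,-0.053,0.194],[-0.092,-0.066,0.243],[-0.11,-0.079,0.291],[-0.129,-0.092,0.339],[-0.129,-0.092,0.339]],"twist":[0,0,0,0,0,0,0,0]}' >/dev/null;python3 s.py
python3 - <<'E'
from h import *
ims=[np.array(cam(n)["pixels"]) for n in("top","side")]
P=lambda X,n:(lambda c:(lambda q:(q[0]/q[2]*c["fx"]+c["cx"],q[1]/q[2]*c["fy"]+c["cy"]))(np.array(c["R"])@X+np.array(c["t"])))(cam(n))
out=[]
for n,im in zip(("top","side"),ims):
    u,v=P(np.array([.4986,.0582,.2495]),n);u,v=int(u),int(v);print(n,u,v)
    out.append(cv2.resize(im[v-50:v+50,u-50:u+50],(400,400),interpolation=cv2.INTER_CUBIC))
cv2.imwrite("pics/pre.png",np.hstack(out))
E
```

```text
14.25 [0.459  0.0696 0.2928] q [ 0.2038 -0.3537  1.9754 -0.3649  1.1424  2.2175] 
x [ 0.8261 -0.2833  0.4871] y [-0.3646 -0.9278  0.0788] z [ 0.4296 -0.2427 -0.8698] F [ 0.3362 -1.1594 -0.022 ] 0.005639871936602051
top 240 206
side 280 169
```

View pics/pre.png

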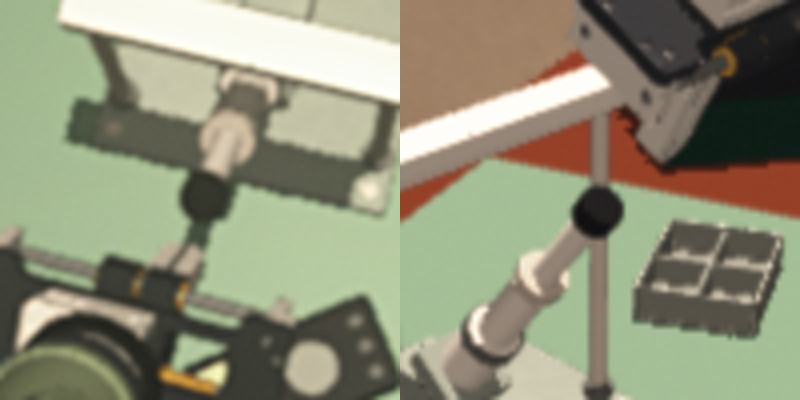

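The crops show the cap at pixel (241,205) in the top view and about (280,172) in the side view. That matches my estimate, and the fingertips are waiting just up the axis from it.

```bash
for s in .300 .280 .2 .135; do python3 to.py "np.array([.6587,.0013,.032])+$s*np.array([-.580,.206,.788])"; done
```

```text
tool offset [ 0.0038 -0.0037  0.0392] 0.03952989454848867
tool offset [ 0.0066 -0.0052  0.0589] 0.05951214286719358
tool offset [ 0.018  -0.0114  0.1379] 0.1394857178752283
tool offset [ 0.0272 -0.0165  0.202 ] 0.2044744003401583
```

```bash
python3 -m crank '{"offset":[[0.004,-0.004,0.03],[0.005,-0.005,0.048],[0.007,-0.005,0.06],[0.009,-0.006,0.072],[0.01,-0.007,0.084],[0.012,-0.008,0.096],[0.014,-0.009,0.108],[0.0155,-0.01,0.12]],"twist":[0,0,0,0,0,0,0,0]}';python3 s.py;  for s in .2 .145 .135 .13; do python3 to.py "np.array([.6587,.0013,.032])+$s*np.array([-.580,.206,.788])"; done
python3 - <<'E'
from h import *
out=[]
for n,(u,v) in(("top",(248,195)),("side",(275,180))):
    out.append(cv2.resize(np.array(cam(n)["pixels"])[v-50:v+50,u-50:u+50],(400,400),interpolation=cv2.INTER_CUBIC))
cv2.imwrite("pics/push1.png",np.hstack(out))
E
```

```text
t: 15.35
tcp_pos: [0.5328, 0.0469, 0.2027]
tcp_rot: [2.839, -0.509, 0.739]
force: [0.8, -0.2, 4.5]
finger_gap: 0.004
finger_force: 1.8
15.35 [0.5328 0.0469 0.2027] q [ 0.11   -0.1252  1.9927 -0.3861  0.866   2.2268] 
x [ 0.8195 -0.2835  0.498 ] y [-0.3644 -0.9285  0.0711] z [ 0.4423 -0.2398 -0.8642] F [ 0.7628 -0.1706  4.4678] 0.003827802837003705
tool offset [ 0.0029 -0.0005  0.0167] 0.016982296187087364
tool offset [ 0.0106 -0.0047  0.071 ] 0.07195620792595452
tool offset [ 0.012  -0.0054  0.0809] 0.08195435337070242
tool offset [ 0.0128 -0.0058  0.0858] 0.08695349116092664
```

View pics/push1.png

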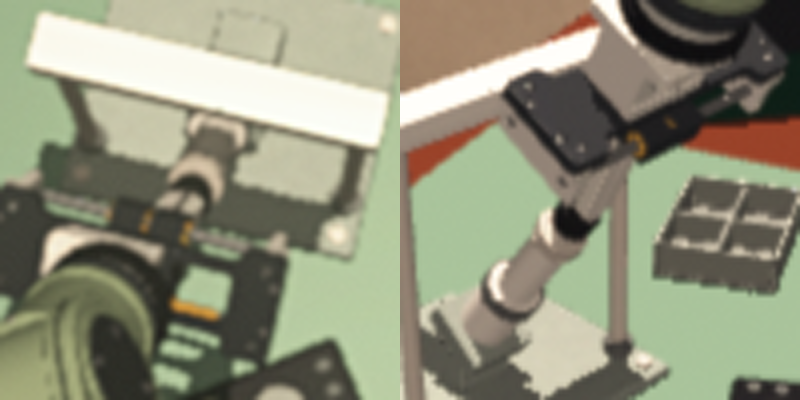

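The fingertips are centred on the cap at (575,220) in the crop. The inner tube is almost home, and the middle tube is still out. I'll continue along the axis.

```bash
python3 -m crank '{"offset":[[0.0015,-0.0005,0.009],[0.003,-0.001,0.018],[0.0045,-0.0015,0.028],[0.006,-0.002,0.038],[0.007,-0.003,0.047],[0.008,-0.0035,0.056],[0.0095,-0.004,0.064],[0.0105,-0.0045,0.07]],"twist":[0,0,0,0,0,0,0,0]}';  for s in  .135 .13; do python3 to.py "np.array([.6587,.0013,.032])+$s*np.array([-.580,.206,.788])"; done
```

```text
t: 16.45
tcp_pos: [0.5716, 0.032, 0.1454]
tcp_rot: [2.841, -0.51, 0.732]
force: [-5.1, 3.5, 3.9]
finger_gap: 0.003
finger_force: 3.7
tool offset [ 0.0046 -0.001   0.0107] 0.011649034526753805
tool offset [ 0.0053 -0.0014  0.0156] 0.01653088588760701
```

```bash
python3 -m crank '{"offset":[[0.001,0,0.003],[0.002,0,0.006],[0.003,-0.001,0.009],[0.004,-0.001,0.011],[0.0045,-0.001,0.013],[0.005,-0.001,0.015],[0.005,-0.001,0.016],[0.005,-0.001,0.016]],"twist":[0,0,0,0,0,0,0,0]}';  for s in  .135 .13; do python3 to.py "np.array([.6587,.0013,.032])+$s*np.array([-.580,.206,.788])"; done
```

```text
t: 17.45
tcp_pos: [0.5787, 0.0294, 0.1366]
tcp_rot: [2.842, -0.513, 0.723]
force: [-44.9, 16.6, 43.2]
finger_gap: 0.002
finger_force: 31.8
tool offset [ 0.0023 -0.0003 -0.0007] 0.0024739628983625026
tool offset [ 0.0031 -0.0007  0.0042] 0.005268039774489987
```

The force spike of about 64 N at s = 0.134 shows both tubes are home. I'll retract along the axis.

```bash
python3 -m crank '{"offset":[[-0.002,0.001,-0.02],[-0.005,0.003,-0.045],[-0.009,0.005,-0.075],[-0.013,0.007,-0.105],[-0.017,0.009,-0.135],[-0.021,0.011,-0.165],[-0.024,0.012,-0.19],[-0.024,0.012,-0.19]],"twist":[0,0,0,0,0,0,0,0]}'; python3 s.py; for p in '[.46,.39,.25]' '[.47,.39,.077]'; do python3 to.py "$p"; done
python3 - <<'E'
from h import *
out=[]
for n,(u,v) in(("top",(248,195)),("side",(275,180))):
    out.append(cv2.resize(np.array(cam(n)["pixels"])[v-50:v+50,u-50:u+50],(400,400),interpolation=cv2.INTER_CUBIC))
cv2.imwrite("pics/home.png",np.hstack(out))
E
```

```text
t: 18.45
tcp_pos: [0.4771, 0.0687, 0.2902]
tcp_rot: [2.84, -0.508, 0.742]
force: [0.4, -0.0, -0.0]
finger_gap: 0.003
finger_force: 0.0
18.45 [0.4771 0.0687 0.2902] q [ 0.1904 -0.3216  1.9628 -0.3653  1.1035  2.2156] 
x [ 0.8189 -0.2829  0.4994] y [-0.3637 -0.9288  0.0703] z [ 0.444  -0.2392 -0.8635] F [ 0.3852 -0.0126 -0.0117] 0.0028042074133100858
tool offset [-0.1249 -0.295  -0.0497] 0.32422638742993737
tool offset [-0.2032 -0.3108  0.1041] 0.38563419838947705
```

View pics/home.png

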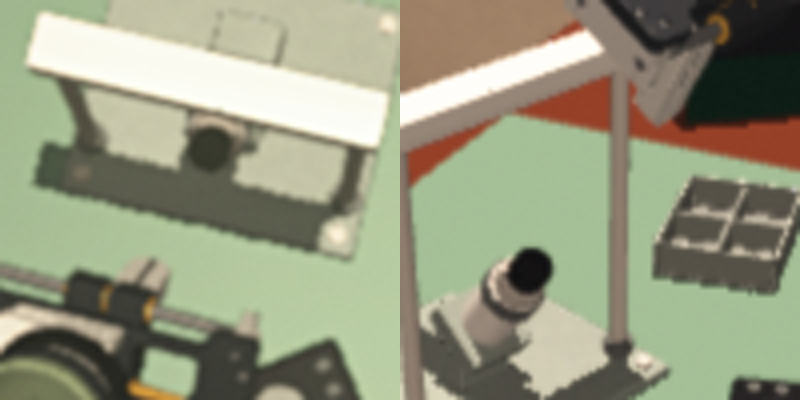

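The crops show the cap and collar seated on the rim, with the cap at (210,145) and (530,270), so the mast is fully collapsed. Next is the lever, approached from above on its +y side.

```bash
python3 -m crank '{"offset":[[-0.018,-0.042,-0.007],[-0.036,-0.084,-0.014],[-0.054,-0.126,-0.021],[-0.072,-0.168,-0.028],[-0.09,-0.21,-0.035],[-0.108,-0.252,-0.042],[-0.125,-0.295,-0.05],[-0.125,-0.295,-0.05]],"twist":[-0.06,-0.12,-0.18,-0.24,-0.3,-0.36,-0.4,-0.4]}'; python3 s.py; for p in '[.472,.395,.14]' '[.474,.39,.077]'; do python3 to.py "$p"; done; python3 m.py | grep post
```

```text
t: 19.55
tcp_pos: [0.459, 0.3912, 0.2449]
tcp_rot: [2.804, 0.069, 0.65]
force: [0.7, -0.4, -0.4]
finger_gap: 0.002
finger_force: 0.0
19.55 [0.459  0.3912 0.2449] q [ 0.8398  0.1926  1.5719 -0.5327  1.2902  2.4896] 
x [0.8987 0.1044 0.4259] y [-0.0127 -0.9646  0.2634] z [ 0.4383 -0.2421 -0.8656] F [ 0.6754 -0.4063 -0.3945] 0.002164900610519004
tool offset [-0.0326 -0.0315  0.0956] 0.10576367296906004
tool offset [-0.0582 -0.0433  0.1522] 0.1685647000311657
post [230.8494 366.7869] (array([ 9,  7, 39], dtype=int32), np.uint8(39)) [367.1435 465.713 ] (array([  9,  21, 142], dtype=int32), np.uint8(18)) (array([0.4744, 0.3349, 0.078 ]), np.float64(0.0008906928618135973))
```

```bash
python3 -m crank '{"offset":[[-0.012,-0.011,0.035],[-0.024,-0.022,0.07],[-0.033,-0.031,0.095],[-0.042,-0.035,0.115],[-0.05,-0.039,0.134],[-0.058,-0.043,0.152],[-0.058,-0.043,0.152],[-0.058,-0.043,0.152]],"twist":[0,0,0,0,0,0,0,0]}'; python3 s.py
python3 - <<'E'
import numpy as np
from workcell import readout as r
from scipy.spatial.transform import Rotation as Ro
s=r.state();R=Ro.from_rotvec(s['tcp_rot']);h=np.array([.540,.290]);p0=np.radians(145.5)
for th in(-.1,0,.2,.4,.6,.8,1.,1.1,1.2,1.3):
    p=h+.08*np.array([np.cos(p0+th),np.sin(p0+th)])+[0,.022]
    print(th,p.round(3),R.inv().apply(np.r_[p,.077]-s['tcp_pos']).round(4))
E
```

```text
t: 20.65
tcp_pos: [0.4758, 0.3891, 0.082]
tcp_rot: [2.806, 0.063, 0.657]
force: [0.3, -0.0, 0.3]
finger_gap: 0.011
finger_force: 0.0
20.65 [0.4758 0.3891 0.082 ] q [ 0.8159  0.3943  1.6845 -0.6118  1.009   2.6613] 
x [0.8968 0.1001 0.4309] y [-0.0167 -0.9657  0.259 ] z [ 0.442  -0.2395 -0.8644] F [ 0.3476 -0.0353  0.2532] 0.010654835096575083
-0.1 [0.479 0.364] [-0.0019  0.0232  0.0118]
0 [0.474 0.357] [-0.0069  0.0294  0.0112]
0.2 [0.466 0.343] [-0.0152  0.0431  0.0111]
0.4 [0.462 0.328] [-0.021   0.0579  0.0127]
0.6 [0.46  0.312] [-0.0241  0.0732  0.0158]
0.8 [0.462 0.296] [-0.0243  0.0886  0.0203]
1.0 [0.466 0.281] [-0.0216  0.1032  0.026 ]
1.1 [0.47  0.274] [-0.0192  0.1101  0.0293]
1.2 [0.474 0.267] [-0.0162  0.1167  0.0327]
1.3 [0.479 0.261] [-0.0125  0.1227  0.0364]
```

```bash
python3 -m crank '{"offset":[[-0.003,0.016,0.006],[-0.007,0.029,0.011],[-0.015,0.043,0.011],[-0.021,0.058,0.013],[-0.024,0.073,0.016],[-0.024,0.089,0.02],[-0.022,0.103,0.026],[-0.022,0.103,0.026]],"twist":[0,0,0,0,0,0,0,0]}'; python3 s.py
python3 - <<'E'
from h import *
out=[]
for n,(u,v) in(("top",(158,220)),("side",(230,290))):
    out.append(cv2.resize(np.array(cam(n)["pixels"])[v-50:v+50,u-50:u+50],(400,400),interpolation=cv2.INTER_CUBIC))
cv2.imwrite("pics/lev.png",np.hstack(out))
E
python3 - <<'E'
import numpy as np
from workcell import readout as r
from scipy.spatial.transform import Rotation as Ro
s=r.state();R=Ro.from_rotvec(s['tcp_rot']);h=np.array([.540,.290]);p0=np.radians(145.5)
for th in(1.1,1.2,1.3,1.4):
    p=h+.08*np.array([np.cos(p0+th),np.sin(p0+th)])+[0,.022]
    print(th,p.round(3),R.inv().apply(np.r_[p,.077]-s['tcp_pos']).round(4))
E
```

```text
t: 21.65
tcp_pos: [0.4661, 0.2797, 0.0765]
tcp_rot: [2.805, 0.06, 0.656]
force: [-2.1, 1.7, 1.3]
finger_gap: 0.006
finger_force: 1.1
21.65 [0.4661 0.2797 0.0765] q [ 0.6738  0.2361  1.9163 -0.6456  0.8795  2.5945] 
x [0.8972 0.0987 0.4305] y [-0.0183 -0.9655  0.2596] z [ 0.4413 -0.2408 -0.8644] F [-2.0925  1.6697  1.3444] 0.005576729320937936
1.1 [0.47  0.274] [0.003  0.0067 0.0028]
1.2 [0.474 0.267] [0.006  0.0132 0.0063]
1.3 [0.479 0.261] [0.0097 0.0193 0.01  ]
1.4 [0.484 0.255] [0.014  0.0249 0.0138]
```

View pics/lev.png

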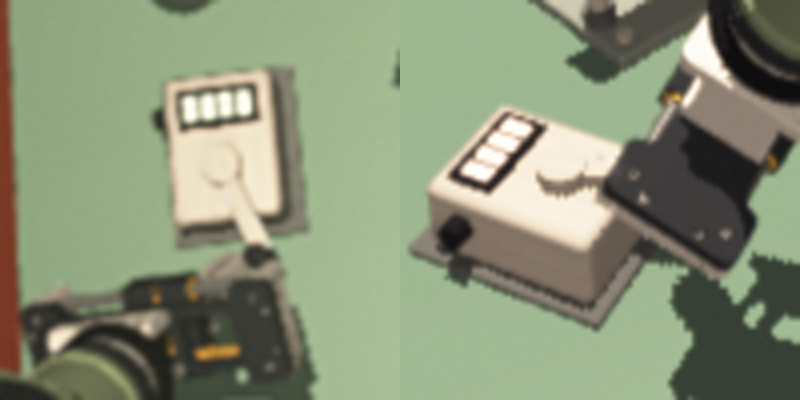

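The post is at (258,248) in the crop, swung most of the way with the finger behind it. I'll push on to the stop.

```bash
python3 -m crank '{"offset":[[0.001,0.003,0.001],[0.003,0.007,0.003],[0.0045,0.01,0.0045],[0.006,0.013,0.006],[0.008,0.016,0.008],[0.01,0.019,0.01],[0.01,0.019,0.01],[0.01,0.019,0.01]],"twist":[0,0,0,0,0,0,0,0]}'; python3 s.py
```

```text
t: 22.75
tcp_pos: [0.4785, 0.2621, 0.0768]
tcp_rot: [2.808, 0.063, 0.657]
force: [-2.6, 5.7, 0.0]
finger_gap: 0.007
finger_force: 2.6
22.75 [0.4785 0.2621 0.0768] q [ 0.6263  0.225   1.9291 -0.6437  0.8518  2.5519] 
x [0.8971 0.0998 0.4304] y [-0.016  -0.9661  0.2575] z [ 0.4416 -0.2379 -0.8651] F [-2.61    5.6685  0.0087] 0.006800360253444701
```

```bash
python3 -m crank '{"offset":[[0.001,0.002,0.001],[0.002,0.004,0.002],[0.002,0.006,0.003],[0.002,0.006,0.003],[0.002,0.006,0.003],[0.002,0.006,0.003],[0.002,0.006,0.003],[0.002,0.006,0.003]],"twist":[0,0,0,0,0,0,0,0]}'; python3 s.py
python3 - <<'E'
from h import *
out=[]
for n,(u,v) in(("top",(158,220)),("side",(230,290))):
    out.append(cv2.resize(np.array(cam(n)["pixels"])[v-50:v+50,u-50:u+50],(400,400),interpolation=cv2.INTER_CUBIC))
cv2.imwrite("pics/lev2.png",np.hstack(out))
E
```

```text
t: 23.75
tcp_pos: [0.4807, 0.2606, 0.0769]
tcp_rot: [2.817, 0.064, 0.66]
force: [-13.7, 16.4, 4.3]
finger_gap: 0.008
finger_force: 9.3
23.75 [0.4807 0.2606 0.0769] q [ 0.6159  0.2197  1.9338 -0.6371  0.8384  2.5402] 
x [0.8965 0.0982 0.432 ] y [-0.0136 -0.9686  0.2483] z [ 0.4428 -0.2285 -0.867 ] F [-13.7053  16.4036   4.2676] 0.007689666696521658
```

View pics/lev2.png

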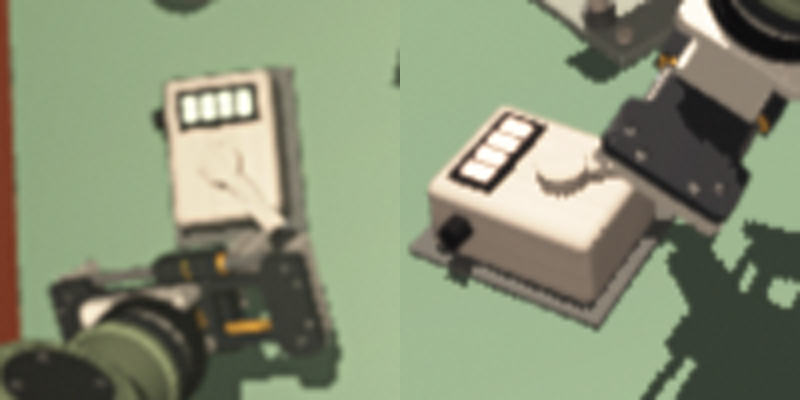

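The post is now at (283,232) in the crop. The reaction has risen to 22 N tangentially, so it is at the stop. I'll check the angle numerically before releasing.

```bash
python3 - <<'E'
from h import *
h=plane("top",158-50+222/4,170+160/4,.058)
for z in(.09,.104):
    p=plane("top",108+283/4,170+232/4,z);d=(p-h)[:2];print(h,p,np.hypot(*d),(np.degrees(np.arctan2(d[1],d[0]))%360-145.5)/57.3)
E
for p in '[.466,.282,.077]' '[.46,.312,.077]' '[.47,.345,.077]' '[.475,.375,.077]' '[.475,.41,.08]'; do python3 to.py "$p"; done
```

```text
[0.54527701 0.29024244 0.058     ] [0.48338304 0.24359379 0.09      ] 0.07750457944858785 1.247903004061941
[0.54527701 0.29024244 0.058     ] [0.48143236 0.24113062 0.104     ] 0.08054880950411576 1.2577470434259708
tool offset [-0.011  -0.0205 -0.0115] 0.025983649933459092
tool offset [-0.0134 -0.0495 -0.0211] 0.055434686620693945
tool offset [-0.0012 -0.0816 -0.0242] 0.0850996088837842
tool offset [ 0.0062 -0.1107 -0.0288] 0.1145659525727617
tool offset [ 0.0109 -0.1439 -0.0394] 0.14956588435588078
```

```bash
python3 -m crank '{"offset":[[-0.011,-0.02,-0.011],[-0.013,-0.049,-0.021],[-0.001,-0.082,-0.024],[0.006,-0.111,-0.029],[0.011,-0.144,-0.039],[0.011,-0.144,-0.039],[-0.009,-0.154,-0.089],[-0.019,-0.164,-0.139]],"twist":[0,0,0,0,0,0,0,0]}'; python3 s.py
```

```text
t: 24.9
tcp_pos: [0.4048, 0.442, 0.1452]
tcp_rot: [2.801, 0.062, 0.651]
force: [0.3, 1.7, 0.3]
finger_gap: 0.007
finger_force: 0.0
24.9 [0.4048 0.442  0.1452] q [ 0.9716  0.3323  1.6172 -0.5669  1.201   2.7102] 
x [0.8984 0.1005 0.4276] y [-0.018  -0.9642  0.2644] z [ 0.4389 -0.2452 -0.8644] F [0.2941 1.7007 0.2705] 0.007105521112768707
```

```bash
python3 -m crank '{"offset":[[0,0,-0.04],[0,0,-0.08],[0,0,-0.12],[0,0,-0.12],[0,0,-0.12],[0,0,-0.12],[0,0,-0.12],[0,0,-0.12]],"twist":[0,0,0,0,0,0,0,0]}'; python3 s.py; python3 m.py | grep post
python3 - <<'E'
from h import *
cv2.imwrite("pics/end.png",cv2.resize(np.hstack([np.array(cam(n)["pixels"])[100:300,100:400] for n in("top","side")]),(800,267)))
E
```

```text
t: 25.9
tcp_pos: [0.353, 0.4729, 0.2489]
tcp_rot: [2.804, 0.063, 0.654]
force: [-0.5, -1.5, -0.6]
finger_gap: 0.008
finger_force: 0.0
25.9 [0.353  0.4729 0.2489] q [ 1.0749  0.2428  1.5035 -0.5328  1.4222  2.6889] 
x [0.8976 0.1004 0.4292] y [-0.0169 -0.9652  0.2611] z [ 0.4404 -0.2416 -0.8647] F [-0.4879 -1.4924 -0.6173] 0.007845663227156047
post [230.8594 366.6797] (array([ 9,  7, 40], dtype=int32), np.uint8(39)) [364.375  455.2232] (array([ 6, 10, 35], dtype=int32), np.uint8(20)) (array([0.4756, 0.3325, 0.0934]), np.float64(0.005499494246670226))
```

View pics/end.png

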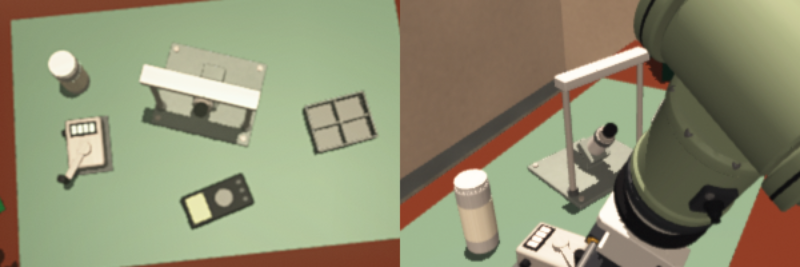

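In the top view the lever post is back at exactly its starting pixel (230.9,366.7). The mast is collapsed, the bystanders haven't moved and the arm is clear of everything.

```bash
python3 -c "
from workcell import workorder
print(workorder.sign_off())"
```

```text
the job is handed in; nothing more can be done
None
```

The job is handed in at about 26 s of the 54 s allowed, though the hand-in returned no verdict: by forces and pictures the mast collapsed fully home, inner tube first, the tally lever was swung to its stop and sprang back, and the tray, meter and can were not disturbed.

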